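Clear the bead feeder's lane and hold its sprung gate half open

TASK

Take the orange-handled bead pick out of its wooden stand and draw its tip slowly (a few centimetres a second) along the floor of the bead feeder's lane, between the rails, from the green dot round the bend to the red dot, to check that the lane is clear. Then put the tip of the same pick into the eye of the brass gate and pull the gate against its spring to half travel, never wide open, where the red pointer stands at the red tick. Finish while holding it there with the pick in the gripper, and leave the spools and the tape roll where they are.

Things in the scene. Friction and masses are not known exactly. Their poses are not given: they have to be found in the camera images.
- pick: Loose bead pick, 109 mm, 50 g, standing tip down in the stand's middle hole. Origin at the tip, z up the pick to the handle. Round steel blade 5 mm thick from 0 to 35 mm (first 6 mm taper to 3 mm at the tip), brass collar 20 mm wide at 35 to 39 mm, orange square handle 14 x 14 mm from 39 to 109 mm, faces square to its x and y. Lift it 50 mm straight up to clear the stand.
- stand: Fixed wooden stand, 90 mm (x) x 46 mm (y) x 38 mm high, origin at the centre of its underside. Three upright 10 mm holes go through it in a row along x, 30 mm apart; the pick hangs by its collar in the middle one (at the origin), tip 3 mm above the worktop. The other two are empty.
- feeder: Fixed bead feeder: grey slab 130 (x) x 230 (y) x 12 mm, origin at the centre of its underside, x away from the robot at yaw 0, z up. On it two aluminium rails, tops at z 20 mm, bound a lane 12 mm wide with a dark line on its floor (z 12 mm), ending at a brass gate. The gate slides along -y into a blue spring housing (28 x 43 mm, centre x -40, y -93.5 mm), its top, z 28 mm, being the highest point.
- lane_start (a point): Green dot on the lane floor, start of the lane, at x 45, y 95, z 12 mm on the feeder. The lane runs straight from here to lane_bend. Axes as the feeder.
- lane_bend (a point): Middle of the lane floor where it bends, at x 20, y 40, z 12 mm on the feeder; from here it runs straight to lane_end. Axes as the feeder.
- lane_end (a point): Red dot on the lane floor, end of the lane, at x -15, y 40, z 12 mm on the feeder; beyond it the rails flare to the mouth that the gate closes. Axes as the feeder.
- gate_eye (a point): Centre of the brass gate's eye at its upper rim; moves with the gate. With the gate shut at x -40, y -5, z 24.5 mm on the feeder. The eye is an upright rectangular hole 18 mm (feeder x) x 13 mm (feeder y), open down to the slab at z 12 mm, with walls 4.5 to 5 mm thick. Axes as the feeder.
- gate (a joint): Travel of the gate in m: 0 shut (at rest), grows as the eye moves along the feeder's -y; stop at 0.040 (wide open), half travel 0.020. A spring pulls it shut: about 1.6 N at 0, 3.4 N at half, 5.2 N at full; it shuts if let go. Ticks on the slab beside the eye, on its +x side: white at 0 and 40 mm, red at 20 mm; red pointer on the eye's rim.
- spool_gold: Bystander: loose spool of gold wire, 43 mm wide, 22 mm high, origin at the centre of its underside. Leave alone.
- tape: Bystander: loose roll of violet tape lying flat, 62 mm wide, 19 mm high, origin at the centre of its underside. Leave alone.
- spool_white: Bystander: loose spool of white wire, 43 mm wide, 22 mm high, origin at the centre of its underside. Leave alone.
Things that resemble listed ones, but are neither listed nor needed, are in the scene too. Of the things that look like the pick, the smaller one is meant.

How it is judged:
By the outcome, as a careful person would: the job done as asked, in the order asked, and still so for the second after the job is handed in, while the arm keeps its last pose, push and grip.
It also fails if it takes over 54 s, if anything falls off the work surface, if the arm or the gripper's body presses on something with over 40 N, if the wrist force passes 120 N, or if a joint passes its speed limit or range.

ROBOT

A 6-joint arm with a two-finger parallel gripper is mounted at the origin on a cart in front of the work surface, level with it; the furniture and walls round the work are solid. World frame = base frame: x ahead of the robot, y to its left, z up, the work surface at z = 0. Lengths are in m, angles in degrees, forces in N, time in s.
With the tool pointing down it reaches from about 0.25 to 0.8 m from the base axis. Payload 8.5 kg.
Tool frame: the origin (TCP) lies midway between the tips of the shut fingers; the grasp point (between the pads) lies 19 mm behind it; z points along the fingers, y is the line along which they close (so a half turn about z gives the same grasp; the last joint's range is limited). The gripper opens to 85 mm and grips with 20 to 120 N. Pads are 22 mm wide; open, the fingers measure 114 mm over their backs; the gripper's body (76 mm by 85 mm) begins 54 mm behind the grasp point. The pads swing forward as they close: fully open they stand 13 mm farther back than shut.
Start: joints at [-63.598, 13.648, -0.773, 75.585, 0, 90], TCP at [0.233, -0.47, 0.231] pointing down, gripper open.
Joint ranges: [-152.45, 152.45], [-59.26, 108.67], [-65.41, 83.53], [-104.44, 129.93], [-82.83, 76.93], [-180, 180]. Speed limits (degrees/s): [127.2, 127.2, 159.86, 180, 180, 180].

INTERFACE

Orientations are given as [roll, pitch, yaw] about the fixed x, y, z axes, in that order (R = Rz(yaw) Ry(pitch) Rx(roll)).
In Python, from rig import manip gives the robot as it stands.
- The arm moves only by the tool send_rows, never from a script. Its argument "targets" is text: rows parted by semicolons, each of 7 numbers parted by spaces: the gripper's target within -1 to 1 (shut at 1, half-way at 0, fully open at -1), then the shift along the world's x, y, z as a fraction of full scale, then the turn, a rotation vector about the world's x, y, z as a fraction of full scale. In form: fingers x y z wx wy wz; .... A call has 1 to 12 rows; each row is the pose to reach, as a shift and turn from the pose commanded when the call began; what a row does not reach only later rows make up. Full scale, the value 1, is 100 mm for a shift and 90 degrees for a turn. A row lasts 1/10 s, in which the tool goes at most 50 mm and 8.59 degrees, less where a joint would pass 70% of its speed; a pose out of reach is approached as far as the arm can. A call with a number of a shift or a turn outside -1 to 1 is refused whole. A call with a gripper value outside its range is refused whole. The fingers move at their own pace and stop on an object; "force" is the grip in N (left out, the last holds). Time passes only in rows, so rows that repeat a pose let the fingers close. It gives the time, the measured TCP pose, the force, the opening and the grip force at its end, in the units of the state.
- manip.get_state(): the state, without advancing time (a new reading comes with each control period).
- manip.camera(name): name is "scene" or "side" or "wrist"; returns a dict with "pixels" (400x640x3 uint8, red, green, blue), "fov_y" (degrees; the focal length in pixels is half the picture's height over the tangent of half this angle, whatever the lens; pixels are square), "cx", "cy" (the principal point, pixels), "dist_coeffs" ([k1, k2, p1, p2, k3] as OpenCV has them; the pictures are not rectified), "camera_from_world" (4x4, takes a point from world to camera coordinates). Camera axes: x right, y down, z forward; pixel columns grow to the right and rows downward; lengths in m; the calibration is good to about 2 mm. A picture is of the moment at which its call begins. There is no depth.
- manip.job_done(): hands the job in; it is judged then, once.
The state is a dict: "clock": time; "joint_pos": joint angles; "joint_vel": joint speeds; "joint_efforts": joint torques, N m; "tool_pos": TCP position; "eef_rot": TCP orientation; "force": force on the tool from outside, world axes, zero at the start; "torque": the same for the moment, N m; "width": finger opening in m; "finger_force": force on a finger pad.
Only numpy, scipy, OpenCV 4.12 (cv2) and the standard library are available. Lean on these libraries where they do the work, as an engineer would, in place of code of your own. Each camera call takes 0.05 s, during which the arm holds its last target. There are 200 camera calls.

## Working session

There is one attempt and no reset: what is moved stays moved. The work goes in short steps, Python scripts to look and compute and a tool call to move; the robot and the scene stay as the last step left them, time stands still between calls to the robot, and variables do not carry over. Pictures are saved under pics/ and viewed, at most 10 in all, crops included, and the job is handed in when it is done.

Besides the shell and the picture viewer there is one more tool, called after "Request:" by a JSON object that holds its "name" and its "arguments". send_rows: Moves the arm, as the interface text tells. Shift numbers are shares of 100 mm and turn numbers shares of 90 degrees, none past 1 either way. Its arguments: {"type":"object","properties":{"targets":{"type":"string"},"force":{"type":"number"}},"required":["targets"]}

```bash
mkdir -p pics
cat > h.py <<'E'
import numpy as np, cv2
from rig import manip
def cam(n):
    c=manip.camera(n); p=np.array(c["pixels"],np.uint8); f=p.shape[0]/2/np.tan(np.radians(c["fov_y"])/2)
    c["K"]=np.array([[f,0,c["cx"]],[0,f,c["cy"]],[0,0,1]]); c["T"]=np.array(c["camera_from_world"]); c["D"]=np.array(c["dist_coeffs"],float); c["img"]=p
    return c
def ray(c,uv):
    q=cv2.undistortPoints(np.array([[uv]],float),c["K"],c["D"])[0,0]
    R=c["T"][:3,:3]; return -R.T@c["T"][:3,3], R.T@np.array([q[0],q[1],1])
def onz(c,uv,z):
    o,d=ray(c,uv); return o+d*(z-o[2])/d[2]
def proj(c,P):
    return cv2.projectPoints(np.array(P,float).reshape(-1,1,3),cv2.Rodrigues(c["T"][:3,:3])[0],c["T"][:3,3],c["K"],c["D"])[0][:,0]
def tri(a,ua,b,ub):
    o1,d1=ray(a,ua);o2,d2=ray(b,ub)
    s=np.linalg.lstsq(np.c_[d1,-d2],o2-o1,rcond=None)[0]
    p,q=o1+s[0]*d1,o2+s[1]*d2; return (p+q)/2,np.linalg.norm(p-q)
def save(n,img): cv2.imwrite("pics/"+n+".png",cv2.cvtColor(img,cv2.COLOR_RGB2BGR))
E
python3 - <<'E'
from h import *
import pickle
d={}
for n in("scene","side"):
    c=cam(n); save(n,c["img"]); d[n]=c
    print(n,np.round(c["T"],2).tolist(),c["fov_y"])
pickle.dump(d,open("c0.pkl","wb"))
E
```

```text
scene [[-0.84, -0.54, -0.02, 0.48], [-0.39, 0.62, -0.68, 0.26], [0.38, -0.56, -0.73, 0.76], [0.0, 0.0, 0.0, 1.0]] 47.91259443631067
side [[0.95, -0.3, -0.01, -0.52], [-0.15, -0.46, -0.88, 0.13], [0.26, 0.84, -0.48, 1.11], [0.0, 0.0, 0.0, 1.0]] 49.25144804259582
```

View pics/scene.png

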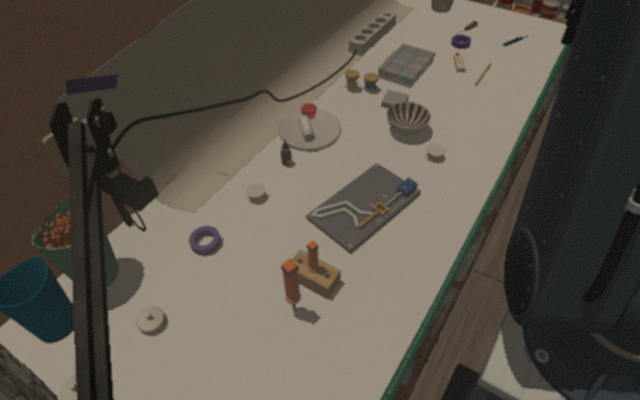

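View pics/side.png

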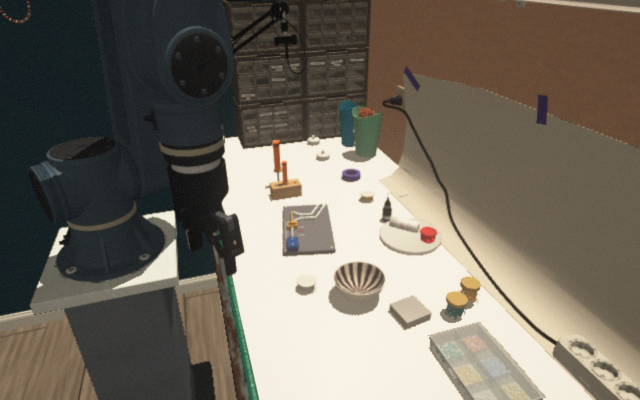

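The scene view shows the feeder slab with corners near (307,214), (350,248), (420,190) and (378,165), and the blue housing at (407,186). The stand is at (317,270) with the small pick's handle at (312,255). A larger decoy stands at (291,282). In the side view the handle is at (284,172) and the housing at (292,243).

Run:
```python
from h import *
import pickle
d=pickle.load(open("c0.pkl","rb")); s,e=d["scene"],d["side"]
def blobs(c,lo,hi,box,mn=15):
    h=cv2.cvtColor(c["img"],cv2.COLOR_RGB2HSV); m=cv2.inRange(h,lo,hi); k=np.zeros_like(m); x0,y0,x1,y1=box; k[y0:y1,x0:x1]=m[y0:y1,x0:x1]
    n,l,st,ce=cv2.connectedComponentsWithStats(k)
    return [(st[i].tolist(),ce[i].round(1).tolist(),cv2.boxPoints(cv2.minAreaRect(np.argwhere(l==i)[:,::-1].astype(np.float32))).round(1).tolist()) for i in range(1,n) if st[i][4]>mn]
print("orange")
for c,b in((s,(270,230,345,320)),(e,(260,130,310,190))):
    for r in blobs(c,(0,150,90),(13,255,255),b): print(r)
print("blue")
for c,b in((s,(380,165,430,205)),(e,(270,220,310,255))):
    for r in blobs(c,(105,120,40),(130,255,255),b): print(r)
# slab corners
for c,b in((s,(290,150,430,260)),(e,(270,195,345,260))):
    h=cv2.cvtColor(c["img"],cv2.COLOR_RGB2HSV); x0,y0,x1,y1=b
    g=c["img"].max(2)[y0:y1,x0:x1]; m=(g<115).astype(np.uint8)*255
    m=cv2.morphologyEx(m,cv2.MORPH_CLOSE,np.ones((9,9)))
    ct=max(cv2.findContours(m,0,2)[0],key=cv2.contourArea); hu=cv2.convexHull(ct)
    ap=cv2.approxPolyDP(hu,6,True)[:,0]+[x0,y0]
    for u in ap: print(u,np.round(onz(c,u,.012),4))
b=(270,205,430,330)
save("v1",np.vstack([cv2.resize(s["img"][150:320,270:430],None,fx=3.4,fy=3.4,interpolation=2)]))
```

```text
orange
([308, 242, 8, 7, 38], [311.8, 245.0], [[307.5, 245.5], [312.0, 241.0], [316.0, 245.0], [311.5, 249.5]])
([283, 260, 13, 12, 99], [289.0, 265.3], [[282.0, 266.0], [289.5, 258.5], [296.0, 265.0], [288.5, 272.5]])
([273, 140, 6, 5, 27], [275.4, 141.9], [[273.0, 140.0], [278.0, 140.0], [278.0, 144.0], [273.0, 144.0]])
([274, 146, 6, 25, 106], [276.5, 157.7], [[273.70001220703125, 146.10000610351562], [277.8999938964844, 145.8000030517578], [279.29998779296875, 169.89999389648438], [275.0, 170.1999969482422]])
([283, 165, 4, 19, 50], [284.4, 173.9], [[283.0, 165.0], [286.0, 165.0], [286.0, 183.0], [283.0, 183.0]])
blue
[416 182] [ 0.4206 -0.1835  0.012 ]
[419 195] [ 0.3986 -0.1504  0.012 ]
[352 253] [0.4463 0.0613 0.012 ]
[306 218] [0.5722 0.0348 0.012 ]
[375 164] [ 0.5262 -0.1871  0.012 ]
[334 250] [ 0.5235 -0.1956  0.012 ]
[283 254] [ 0.4006 -0.1723  0.012 ]
[286 242] [ 0.4195 -0.1248  0.012 ]
```

View pics/v1.png

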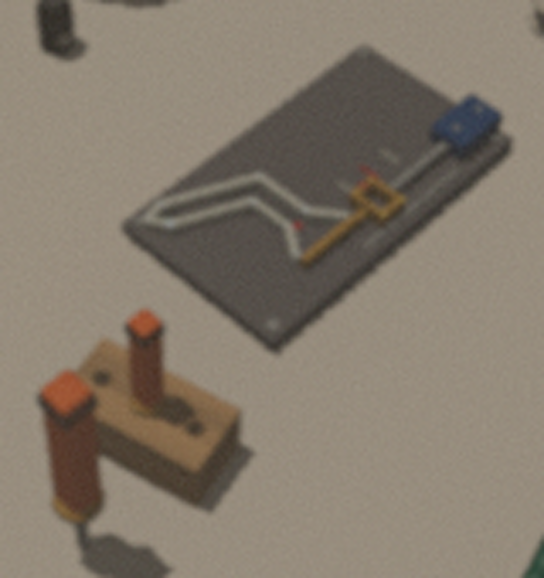

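The enlargement shows the slab's top corners at full-frame (376.5,163.5), (306.5,217), (351,250.5) and (420,192). The eye is at (381,208), and the stand's empty holes are at (300,261) and (327,276). The decoy stands beside the stand's far end.

Run:
```python
from h import *
import pickle
d=pickle.load(open("c0.pkl","rb")); s,e=d["scene"],d["side"]
f=lambda u,z:np.round(onz(s,np.array(u)/3.4+[270,150],z),4)
for n,u,z in(("slabA",(362,46),.012),("B",(124,228),.012),("C",(276,340),.012),("D",(511,142),.012),("holeL",(102,378),.038),("holeR",(195,428),.038),("st1",(105,342),.038),("st2",(240,410),.038),("st3",(203,472),.038),("picktop",(145,323),.112),("decoytop",(68,393),.15),("decoytop2",(68,393),.13),("eyeTop",(379,197),.0245),("house",(467,120),.028),("red",(297,225),.012),("decoytip",(82,545),0),("decoytiptop?",(68,393),.12)): print(n,f(u,z))
print(tri(s,(289,265.3),e,(275.4,141.9)), tri(s,(311.8,245),e,(284.2,163)))
print(manip.get_state()["eef_rot"])
```

```text
slabA [ 0.524  -0.1904  0.012 ]
B [0.5728 0.0321 0.012 ]
C [0.4513 0.0559 0.012 ]
D [ 0.4002 -0.1608  0.012 ]
holeL [0.511  0.1454 0.038 ]
holeR [0.4509 0.1455 0.038 ]
st1 [0.5231 0.1245 0.038 ]
st2 [0.4364 0.123  0.038 ]
st3 [0.4332 0.1661 0.038 ]
picktop [0.4802 0.1464 0.112 ]
decoytop [0.4725 0.2212 0.15  ]
decoytop2 [0.4812 0.2109 0.13  ]
eyeTop [ 0.447  -0.0633  0.0245]
house [ 0.428  -0.1487  0.028 ]
red [ 0.4835 -0.0264  0.012 ]
decoytip [0.4761 0.2188 0.    ]
decoytiptop? [0.4855 0.2057 0.12  ]
(array([0.4755125 , 0.2198911 , 0.14660932]), np.float64(0.00016126992935203136)) (array([0.48339427, 0.14411443, 0.10685262]), np.float64(0.0004001601135401573))
[-1.79925688e+02  3.01404904e-04  2.63989799e+01]
```

Request:
{"name": "send_rows", "arguments": {"targets": "0 0.15 0.35 0 0 0 0;0 0.3 0.7 0 0 0 0;0 0.4 1 0 0 0 0", "force": 60}}

```text
clock: 0.4
tool_pos: [0.2736, -0.3686, 0.2308]
eef_rot: [-179.9, -0.0, 26.4]
force: [1.0, -0.8, -0.3]
width: 0.0443
finger_force: 0.0
```

Request:
{"name": "send_rows", "arguments": {"targets": "0 0.15 0.35 0 0 0 -0.05;0 0.3 0.7 0 0 0 -0.1;0 0.4 1 0 0 0 -0.15"}}

```text
clock: 0.7
tool_pos: [0.3137, -0.2685, 0.2311]
eef_rot: [-180.0, -0.0, 12.7]
force: [-0.0, 0.7, -0.1]
width: 0.0431
finger_force: 0.0
```

Request:
{"name": "send_rows", "arguments": {"targets": "0 0.15 0.35 0 0 0 -0.05;0 0.3 0.7 0 0 0 -0.1;0 0.4 1 0 0 0 -0.15"}}

```text
clock: 1.0
tool_pos: [0.3538, -0.1685, 0.2312]
eef_rot: [-180.0, 0.0, -0.8]
force: [0.5, 0.5, 0.2]
width: 0.0426
finger_force: 0.0
```

Request:
{"name": "send_rows", "arguments": {"targets": "0 0.15 0.35 0 0 0 0;0 0.3 0.7 0 0 0 0;0 0.4 1 0 0 0 0"}}

```text
clock: 1.3
tool_pos: [0.3939, -0.0685, 0.2311]
eef_rot: [-180.0, -0.0, -0.6]
force: [0.3, -0.4, -0.1]
width: 0.0426
finger_force: 0.0
```

Request:
{"name": "send_rows", "arguments": {"targets": "0 0.15 0.35 0 0 0 0;0 0.3 0.7 0 0 0 0;0 0.4 1 0 0 0 0;0 0.4 1 0 0 0 0"}}

```text
clock: 1.7
tool_pos: [0.4345, 0.0115, 0.2309]
eef_rot: [-179.1, 0.0, 0.9]
force: [0.1, 0.1, 0.4]
width: 0.0429
finger_force: 0.0
```

Run:
```python
from h import *
import pickle
st=manip.get_state(); print({k:np.round(st[k],3).tolist() for k in("clock","tool_pos","eef_rot","width","joint_pos","force")})
c=cam("wrist"); save("w1",c["img"]); pickle.dump(c,open("w1.pkl","wb")); print(np.round(c["T"],3).tolist())
print(proj(c,[[.4805,.1455,.112],[.427,-.148,.028],[.447,-.063,.0245]]))
```

```text
{'clock': 1.7, 'tool_pos': [0.435, 0.011, 0.231], 'eef_rot': [-179.052, 0.032, 0.875], 'width': 0.043, 'joint_pos': [0.845, 4.814, -11.757, 73.461, 0.948, 179.97], 'force': [0.062, 0.102, 0.413]}
[[0.016, -1.0, -0.019, 0.01], [-0.966, -0.02, 0.259, 0.386], [-0.259, 0.014, -0.966, 0.489], [0.0, 0.0, 0.0, 1.0]]
[[146.16822194 134.4953118 ]
 [474.30883729 186.45224017]
 [393.48292263 164.7261067 ]]
```

View pics/w1.png

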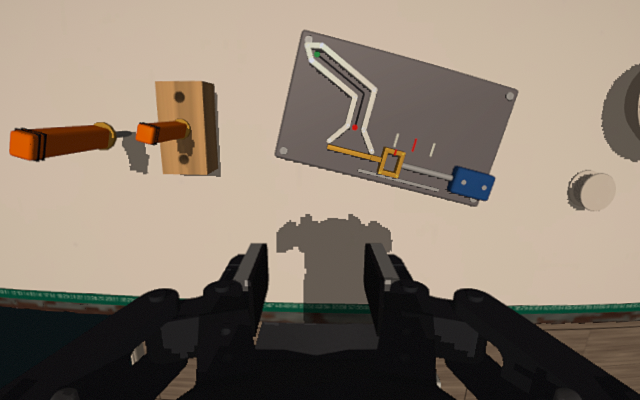

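The wrist view shows the pick at (150,133), the decoy to its left, and the feeder with its green dot at (316,55), red dot at (354,127), eye at (392,162) and housing at (471,184).

Run:
```python
from h import *
import pickle
c=pickle.load(open("w1.pkl","rb")); im=c["img"]
a=cv2.resize(im[110:160,125:200],None,fx=8,fy=8,interpolation=2)
save("v2",a)
h=cv2.cvtColor(im,cv2.COLOR_RGB2HSV)
def cen(lo,hi,b):
    x0,y0,x1,y1=b; m=cv2.inRange(h[y0:y1,x0:x1],lo,hi); ys,xs=np.nonzero(m); return np.array([xs.mean()+x0,ys.mean()+y0]),len(xs)
for n,lo,hi,b,z in(("green",(45,100,40),(80,255,255),(305,45,330,70),.012),("red",(0,150,80),(8,255,255),(345,118,362,136),.012),("redtick",(0,130,80),(8,255,255),(408,135,422,155),.012),("housing",(105,120,30),(125,255,255),(440,160,500,208),.028),("white0",(0,0,150),(180,70,255),(390,128,402,150),.012),("white40",(0,0,150),(180,70,255),(426,140,438,160),.012)):
    u,k=cen(lo,hi,b); print(n,u.round(1),k,np.round(onz(c,u,z),4))
m=(im.max(2)<140).astype(np.uint8); m[:20]=0;m[212:]=0;m[:,:260]=0;m[:,530:]=0
m=cv2.morphologyEx(m,3,np.ones((15,15)))
ct=max(cv2.findContours(m,0,2)[0],key=cv2.contourArea)
for u in cv2.approxPolyDP(cv2.convexHull(ct),7,True)[:,0]: print(u,np.round(onz(c,u,.012),4))
```

```text
green [316.7  53.7] 31 [0.554  0.0172 0.012 ]
red [354.4 127. ] 28 [ 0.4834 -0.0228  0.012 ]
redtick [413.9 144.6] 35 [ 0.4667 -0.0855  0.012 ]
housing [470.5 183.1] 1016 [ 0.4304 -0.1435  0.028 ]
white0 [395.9 139.7] 29 [ 0.4714 -0.0663  0.012 ]
white40 [431.9 149.4] 29 [ 0.4622 -0.1049  0.012 ]
[302  31] [0.5751 0.0319 0.012 ]
[517  90] [ 0.5254 -0.1881  0.012 ]
[488 198] [ 0.4111 -0.1725  0.012 ]
[470 206] [ 0.4017 -0.1535  0.012 ]
[277 157] [0.4509 0.0573 0.012 ]
```

View pics/v2.png

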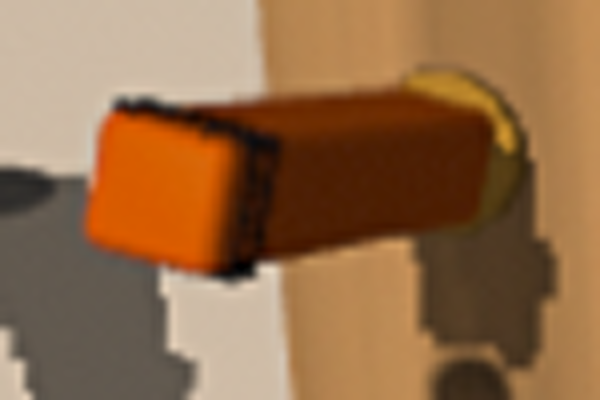

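The handle's top face corners (crop (112,108), (240,145), (225,272), (88,242)) show it turned about -13°, parallel to the feeder. I'll turn the tool to yaw 167.5.

Request:
{"name": "send_rows", "arguments": {"targets": "0 0 0 0 0 0 0.09;0 0.05 0.1 0 0 0 0.18;0 0.1 0.3 0 0 0 0.27;0 0.2 0.5 0 0 0 0.36;0 0.3 0.6 0 0 0 0.45;0 0.4 0.8 0 0 0 0.54;0 0.4 0.9 0 0 0 0.63;0 0.4 1 0 0 0 0.72;0 0.4 1 0 0 0 0.81;0 0.4 1 0 0 0 0.9;0 0.4 1 0 0 0 0.95;0 0.4 1 0 0 0 0.95"}}

```text
clock: 2.95
tool_pos: [0.4734, 0.1088, 0.2312]
eef_rot: [-179.1, 0.0, 86.2]
force: [0.2, -0.0, -0.2]
width: 0.0428
finger_force: 0.0
```

Request:
{"name": "send_rows", "arguments": {"targets": "0 0 0.05 0 0 0 0.09;0 0 0.1 0 0 0 0.18;0 0 0.15 0 0 0 0.27;0 0 0.2 0 0 0 0.36;0 0 0.2 0 0 0 0.45;0 0 0.2 0 0 0 0.54;0 0 0.2 0 0 0 0.63;0 0 0.2 0 0 0 0.72;0 0 0.2 0 0 0 0.81;0 0 0.2 0 0 0 0.9;0 0 0.2 0 0 0 0.9"}}

```text
clock: 4.05
tool_pos: [0.4735, 0.1293, 0.2313]
eef_rot: [-179.1, 0.0, 167.1]
force: [0.6, 0.1, 0.5]
width: 0.0428
finger_force: 0.0
```

Request:
{"name": "send_rows", "arguments": {"targets": "0 0.03 0.1 -0.2 0.01 -0.002 0.004;0 0.07 0.165 -0.4 0.01 -0.002 0.004;0 0.07 0.165 -0.7 0.01 -0.002 0.004;0 0.07 0.165 -0.9 0.01 -0.002 0.004;0 0.07 0.165 -0.9 0.01 -0.002 0.004"}}

```text
clock: 4.55
tool_pos: [0.4789, 0.1457, 0.1389]
eef_rot: [-179.9, -0.2, 167.3]
force: [0.5, -0.4, 0.0]
width: 0.0426
finger_force: 0.0
```

Run:
```python
from h import *
c=cam("wrist"); save("w2",c["img"])
print(proj(c,[[.4805,.1455,.112]]), proj(c,[[.4805,.1455,.06]]))
```

```text
[[315.03166273 243.98607143]] [[315.21356    215.22461811]]
```

View pics/w2.png

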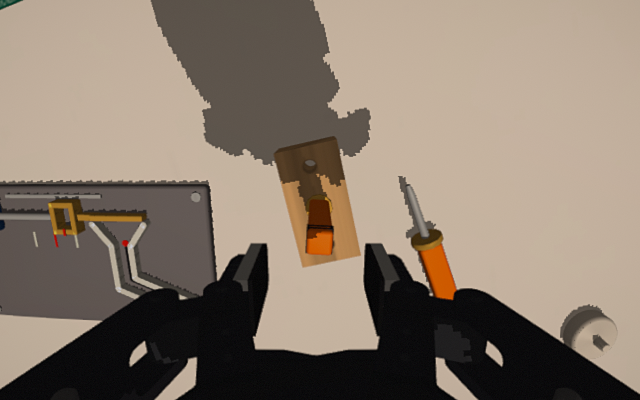

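The handle's top centre sits at (320,241), square to the pads and 3–4 px right of the finger midline at about x=316. The decoy is clear of the right finger.

Request:
{"name": "send_rows", "arguments": {"targets": "0 0.01 0.02 -0.25 0 0 0;0 0.01 0.02 -0.5 0 0 0;0 0.01 0.02 -0.7 0 0 0;0 0.01 0.02 -0.77 0 0 0;0 0.01 0.02 -0.77 0 0 0"}}

```text
clock: 5.1
tool_pos: [0.4818, 0.1486, 0.0647]
eef_rot: [-180.0, -0.0, 167.5]
force: [0.4, 0.3, 0.9]
width: 0.0424
finger_force: 0.0
```

Request:
{"name": "send_rows", "arguments": {"targets": "1 0 0 0 0 0 0;1 0 0 0 0 0 0;1 0 0 0 0 0 0;1 0 0 0 0 0 0;1 0 0 0 0 0 0;1 0 0 0 0 0 0", "force": 60}}

```text
clock: 5.7
tool_pos: [0.4826, 0.149, 0.0655]
eef_rot: [179.9, 0.1, 167.6]
force: [-1.2, -1.3, 6.1]
width: 0.0131
finger_force: 59.1
```

Request:
{"name": "send_rows", "arguments": {"targets": "1 0 0 0.1 0 0 0;1 0 0 0.25 0 0 0;1 0 0 0.4 0 0 0;1 0 0 0.6 0 0 0;1 0 0 0.6 0 0 0;1 0 0 0.6 0 0 0"}}

```text
clock: 6.3
tool_pos: [0.4819, 0.1489, 0.1249]
eef_rot: [180.0, 0.0, 167.6]
force: [0.3, -0.2, -0.3]
width: 0.0129
finger_force: 58.5
```

Request:
{"name": "send_rows", "arguments": {"targets": "1 0.15 -0.2 0 0 0 0;1 0.3 -0.4 0 0 0 0;1 0.45 -0.6 0 0 0 0;1 0.6 -0.8 0 0 0 0;1 0.7 -1 0 0 0 0;1 0.7 -1 0 0 0 0;1 0.7 -1 0 0 0 0"}}

```text
clock: 7.0
tool_pos: [0.551, 0.0485, 0.1234]
eef_rot: [-180.0, -0.1, 167.6]
force: [0.1, 0.1, 0.5]
width: 0.0131
finger_force: 58.5
```

Run:
```python
from h import *
import pickle
st=manip.get_state(); print({k:np.round(st[k],4).tolist() for k in("clock","tool_pos","eef_rot","width","finger_force","force")})
t=np.array(st["tool_pos"])
D={n:cam(n) for n in("scene","side","wrist")}; pickle.dump(D,open("c1.pkl","wb"))
tip=t-[0,0,.0625]; out=[]
for n,c in D.items():
    u=proj(c,[tip,t])[0]; print(n,u,proj(c,[t])[0])
    x,y=np.clip(u.astype(int),40,None); k=6 if n!="wrist" else 4
    a=cv2.resize(c["img"][max(0,y-30):y+20,x-22:x+22],(44*6,300),interpolation=2) if n!="wrist" else cv2.resize(c["img"][max(0,y-50):max(0,y-50)+100,x-44:x+44],(264,300))
    print((x-22,max(0,y-30)) if n!="wrist" else (x-44,max(0,y-50))); out.append(a)
save("v3",np.hstack(out))
```

```text
{'clock': 7.0, 'tool_pos': [0.551, 0.0485, 0.1234], 'eef_rot': [-179.9869, -0.1162, 167.5623], 'width': 0.0131, 'finger_force': 58.5328, 'force': [0.1472, 0.102, 0.5307]}
scene [310.23564622 211.0977694 ] [309.34906223 189.43078321]
(np.int64(288), np.int64(181))
side [315.51944017 187.30757867] [315.15791305 167.63465521]
(np.int64(293), np.int64(157))
wrist [313.48874399 220.37530802] [312.89571639 263.07151192]
(np.int64(269), np.int64(170))
```

View pics/v3.png

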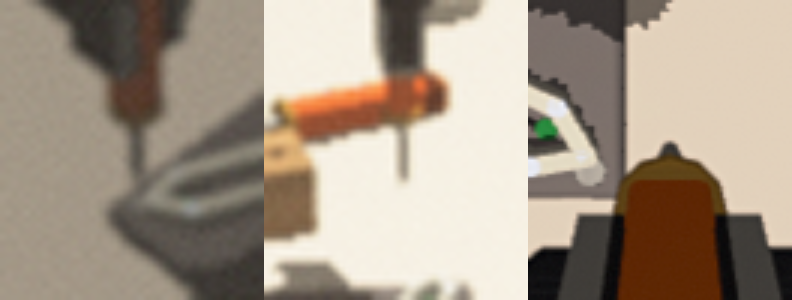

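The scene crop shows the tip at full-frame (311.3,210.7) and the side crop shows it at (316.3,187). An orange shape behind it may be the decoy lying down, so I'll check that numerically.

Run:
```python
from h import *
import pickle
D=pickle.load(open("c1.pkl","rb")); s,e,w=D["scene"],D["side"],D["wrist"]
print(tri(s,(311.3,210.9),e,(316.3,187.2)))
for n,c in(("s",s),("e",e),("w",w)):
    h=cv2.cvtColor(c["img"],cv2.COLOR_RGB2HSV); m=cv2.inRange(h,(0,140,70),(15,255,255))
    k,l,st,ce=cv2.connectedComponentsWithStats(m)
    for i in range(1,k):
        if st[i][4]>25: print(n,st[i].tolist(),ce[i].round(),np.round(onz(c,ce[i],.01),3)[:2])
```

```text
(array([0.55127712, 0.04659108, 0.06114178]), np.float64(0.00339772364064494))
s [513, 5, 19, 9, 67] [523.   9.] [ 0.451 -1.185]
s [584, 41, 10, 9, 32] [588.  45.] [ 0.206 -1.042]
s [50, 213, 20, 27, 220] [ 60. 226.] [1.003 0.329]
s [44, 232, 10, 15, 48] [ 48. 239.] [0.995 0.366]
s [218, 273, 46, 22, 403] [241. 284.] [0.588 0.231]
e [359, 107, 17, 10, 99] [366. 112.] [1.025 0.799]
e [297, 170, 26, 10, 142] [309. 174.] [0.586 0.241]
e [421, 227, 16, 16, 189] [428. 234.] [ 0.778 -0.203]
w [435, 0, 18, 14, 72] [442.   6.] [0.435 0.165]
w [413, 2, 25, 28, 238] [424.  14.] [0.438 0.152]
w [453, 5, 19, 29, 176] [464.  19.] [0.446 0.179]
w [395, 7, 17, 16, 109] [402.  14.] [0.434 0.136]
w [405, 15, 18, 24, 83] [413.  27.] [0.445 0.143]
w [398, 28, 9, 13, 39] [401.  33.] [0.447 0.134]
w [402, 32, 34, 59, 475] [419.  62.] [0.469 0.143]
w [437, 33, 12, 7, 26] [442.  36.] [0.454 0.162]
w [455, 34, 22, 40, 222] [467.  52.] [0.469 0.178]
w [403, 39, 13, 13, 41] [409.  45.] [0.456 0.138]
w [431, 38, 26, 19, 103] [443.  46.] [0.461 0.162]
w [442, 51, 22, 25, 150] [452.  64.] [0.474 0.166]
w [391, 5
[... 363 characters left out ...]
0] [452. 110.] [0.507 0.162]
w [415, 108, 10, 15, 29] [420. 115.] [0.505 0.138]
w [127, 110, 5, 10, 35] [129. 115.] [ 0.458 -0.071]
w [412, 117, 11, 16, 62] [417. 125.] [0.512 0.135]
w [112, 122, 5, 19, 58] [114. 131.] [ 0.467 -0.087]
w [423, 127, 11, 13, 41] [428. 134.] [0.52  0.142]
w [466, 129, 18, 11, 51] [476. 135.] [0.528 0.178]
w [195, 130, 8, 8, 55] [199. 134.] [ 0.483 -0.024]
w [528, 133, 53, 111, 3438] [555. 187.] [0.582 0.238]
w [425, 139, 17, 9, 46] [434. 143.] [0.528 0.145]
w [298, 230, 37, 54, 1711] [316. 258.] [0.599 0.04 ]
w [549, 238, 33, 12, 119] [568. 244.] [0.633 0.248]
w [298, 287, 37, 3, 106] [316. 288.] [0.625 0.034]
w [294, 293, 44, 41, 1708] [316. 313.] [0.648 0.029]
```

Request:
{"name": "send_rows", "arguments": {"targets": "1 0.03 -0.1 0 0 0 0;1 0.03 -0.25 0 0 0 0;1 0.03 -0.313 -0.1 0 0 0;1 0.03 -0.313 -0.2 0 0 0;1 0.03 -0.313 -0.3 0 0 0;1 0.03 -0.313 -0.3 0 0 0;1 0.03 -0.313 -0.3 0 0 0"}}

```text
clock: 7.85
tool_pos: [0.5543, 0.0177, 0.0938]
eef_rot: [-180.0, -0.1, 167.6]
force: [0.1, -0.8, 0.1]
width: 0.0133
finger_force: 58.5
```

Run:
```python
from h import *
import pickle
st=manip.get_state(); t=np.array(st["tool_pos"]); print(t)
D={n:cam(n) for n in("scene","side","wrist")}; pickle.dump(D,open("c2.pkl","wb"))
D0=pickle.load(open("c0.pkl","rb"))
tip=t-[0,0,.0625]; out=[]
for n,c in D.items():
    u=proj(c,[tip])[0]; x,y=u.astype(int); r=20 if n!="wrist" else 40
    print(n,u,(x-r,y-r),260/2/r); out.append(cv2.resize(c["img"][y-r:y+r,x-r:x+r],(260,260),interpolation=2))
save("v4",np.hstack(out))
for n,b in(("scene",(185,222,226,258)),("scene",(130,300,170,338)),("scene",(243,178,270,206)),("side",(340,165,364,183))):
    x0,y0,x1,y1=b; d=cv2.absdiff(D[n]["img"],D0[n]["img"])[y0:y1,x0:x1]; print(n,b,d.mean().round(1),d.max())
```

```text
[0.55431117 0.01771846 0.0937724 ]
scene [317.45037022 210.18638137] (np.int64(297), np.int64(190)) 6.5
side [319.91100063 201.00982911] (np.int64(299), np.int64(181)) 6.5
wrist [314.38057227 218.89411906] (np.int64(274), np.int64(178)) 3.25
scene (185, 222, 226, 258) 8.3 19
scene (130, 300, 170, 338) 9.9 19
scene (243, 178, 270, 206) 9.3 21
side (340, 165, 364, 183) 1.8 11
```

View pics/v4.png

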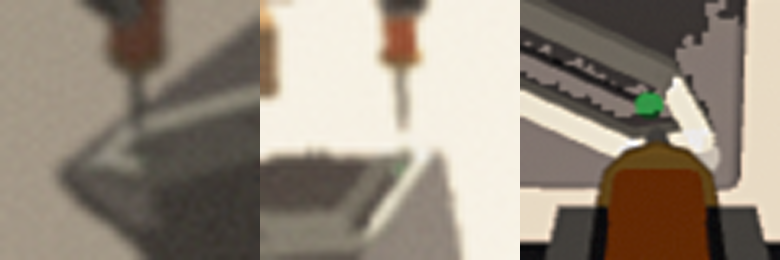

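The crops show the tip directly above the green dot: side tip (321,200.7) against dot (320.5,206.8). The spools and tape show no image change. I'll lower the tip gently.

Request:
{"name": "send_rows", "arguments": {"targets": "1 0 0 -0.06 0 0 0;1 0 0 -0.12 0 0 0;1 0 0 -0.15 0 0 0;1 0 0 -0.17 0 0 0;1 0 0 -0.18 0 0 0;1 0 0 -0.18 0 0 0"}}

```text
clock: 8.6
tool_pos: [0.5546, 0.0175, 0.0762]
eef_rot: [180.0, -0.0, 167.6]
force: [-1.0, -0.4, -0.4]
width: 0.013
finger_force: 58.5
```

Request:
{"name": "send_rows", "arguments": {"targets": "1 0 0 -0.005 0 0 0;1 0 0 -0.01 0 0 0;1 0 0 -0.015 0 0 0;1 0 0 -0.015 0 0 0"}}

```text
clock: 9.0
tool_pos: [0.5547, 0.0175, 0.0748]
eef_rot: [180.0, -0.0, 167.6]
force: [0.5, 0.1, -0.6]
width: 0.0134
finger_force: 58.5
```

Request:
{"name": "send_rows", "arguments": {"targets": "1 0 0 -0.005 0 0 0;1 0 0 -0.01 0 0 0;1 0 0 -0.01 0 0 0"}}

```text
clock: 9.3
tool_pos: [0.5549, 0.0175, 0.0742]
eef_rot: [180.0, 0.0, 167.6]
force: [-2.2, 0.4, 5.0]
width: 0.0131
finger_force: 59.1
```

Request:
{"name": "send_rows", "arguments": {"targets": "1 0 0 -0.005 0 0 0;1 0 0 -0.01 0 0 0;1 0 0 -0.01 0 0 0"}}

```text
clock: 9.6
tool_pos: [0.555, 0.0175, 0.0739]
eef_rot: [180.0, 0.1, 167.6]
force: [-2.9, -0.1, 12.4]
width: 0.0131
finger_force: 60.1
```

Request:
{"name": "send_rows", "arguments": {"targets": "1 -0.01 0 0.01 0 0 0;1 -0.01 0 0.01 0 0 0"}}

```text
clock: 9.8
tool_pos: [0.5541, 0.0175, 0.0743]
eef_rot: [180.0, 0.1, 167.6]
force: [0.2, 0.0, 5.7]
width: 0.0135
finger_force: 58.7
```

Request:
{"name": "send_rows", "arguments": {"targets": "1 -0.018 -0.024 0 0 0 0;1 -0.036 -0.048 0 0 0 0;1 -0.055 -0.072 0 0 0 0;1 -0.073 -0.096 0 0 0 0;1 -0.091 -0.12 0 0 0 0;1 -0.11 -0.145 0 0 0 0;1 -0.128 -0.169 0 0 0 0;1 -0.146 -0.193 0 0 0 0;1 -0.164 -0.217 0 0 0 0;1 -0.183 -0.241 0 0 0 0"}}

```text
clock: 10.8
tool_pos: [0.5363, -0.0064, 0.0743]
eef_rot: [179.9, 0.1, 167.6]
force: [2.3, 3.9, 6.1]
width: 0.013
finger_force: 59.0
```

Request:
{"name": "send_rows", "arguments": {"targets": "1 -0.018 -0.024 0.003 0 0 0;1 -0.037 -0.049 0.003 0 0 0;1 -0.055 -0.073 0.003 0 0 0;1 -0.074 -0.097 0.003 0 0 0;1 -0.092 -0.121 0.003 0 0 0;1 -0.111 -0.146 0.003 0 0 0;1 -0.13 -0.17 0.003 0 0 0;1 -0.148 -0.194 0.003 0 0 0;1 -0.167 -0.218 0.003 0 0 0;1 -0.185 -0.243 0.003 0 0 0;1 -0.185 -0.243 0.003 0 0 0"}}

```text
clock: 11.9
tool_pos: [0.5166, -0.0314, 0.0742]
eef_rot: [-180.0, 0.0, 167.6]
force: [0.0, 0.6, 6.2]
width: 0.013
finger_force: 59.2
```

Request:
{"name": "send_rows", "arguments": {"targets": "1 -0.028 0.007 0 0 0 0;1 -0.056 0.014 0 0 0 0;1 -0.084 0.02 0 0 0 0;1 -0.112 0.027 0 0 0 0;1 -0.14 0.033 0 0 0 0;1 -0.168 0.04 0 0 0 0;1 -0.196 0.047 0 0 0 0;1 -0.224 0.054 0 0 0 0;1 -0.252 0.06 0 0 0 0;1 -0.28 0.067 0 0 0 0;1 -0.31 0.074 0 0 0 0;1 -0.34 0.081 0 0 0 0"}}

```text
clock: 13.1
tool_pos: [0.483, -0.023, 0.0742]
eef_rot: [-180.0, 0.0, 167.6]
force: [2.7, -1.0, 5.8]
width: 0.0131
finger_force: 59.1
```

Request:
{"name": "send_rows", "arguments": {"targets": "1 0 0 0 0 0 0;1 0 0 0 0 0 0"}}

```text
clock: 13.3
tool_pos: [0.4823, -0.0228, 0.0742]
eef_rot: [-180.0, -0.0, 167.6]
force: [1.7, -0.1, 6.0]
width: 0.0136
finger_force: 59.2
```

Request:
{"name": "send_rows", "arguments": {"targets": "1 0 0 0.1 0 0 0;1 0 0 0.2 0 0 0;1 0 0 0.3 0 0 0;1 -0.1 -0.1 0.3 0 0 0;1 -0.2 -0.2 0.3 0 0 0;1 -0.335 -0.388 0.3 0 0 0;1 -0.335 -0.388 0.3 0 0 0;1 -0.335 -0.388 0.3 0 0 0"}}

```text
clock: 14.1
tool_pos: [0.4485, -0.0623, 0.104]
eef_rot: [180.0, -0.0, 167.5]
force: [-0.2, -1.0, 0.3]
width: 0.0135
finger_force: 58.5
```

Run:
```python
from h import *
import pickle
st=manip.get_state(); t=np.array(st["tool_pos"]); print(t)
D={n:cam(n) for n in("scene","side","wrist")}; pickle.dump(D,open("c3.pkl","wb"))
tip=t-[0,0,.0622]; out=[]
for n,c in D.items():
    u=proj(c,[tip])[0]; x,y=u.astype(int); r=20 if n!="wrist" else 40
    h=cv2.cvtColor(c["img"],cv2.COLOR_RGB2HSV)
    print(n,u,(x-r,y-r),260/2/r,"eye pred",proj(c,[[.4489,-.0616,.0245]])[0]); out.append(cv2.resize(c["img"][y-r:y+r,x-r:x+r],(260,260),interpolation=2))
save("v5",np.hstack(out))
```

```text
[ 0.44850699 -0.06226589  0.1039707 ]
scene [381.35021012 202.48588784] (np.int64(361), np.int64(182)) 6.5 eye pred [380.29858405 208.1021213 ]
side [290.6437233  217.81765878] (np.int64(270), np.int64(197)) 6.5 eye pred [291.00934675 223.22158101]
wrist [313.43932684 219.16261056] (np.int64(273), np.int64(179)) 3.25 eye pred [314.64108178 211.63109404]
```

View pics/v5.png

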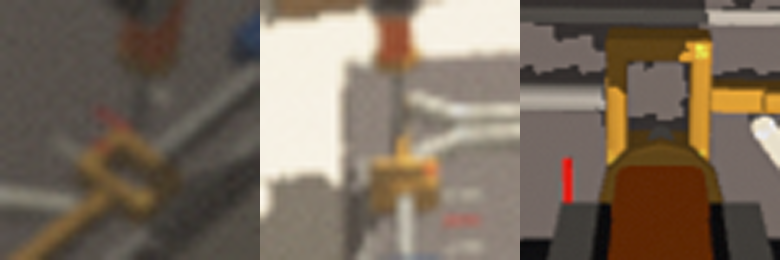

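The wrist crop shows the tip at x=658, centred on the eye's outer walls at x=607–711. The scene crop puts the eye at full-frame (381,207.4), within a pixel of prediction. I'll insert the tip.

Request:
{"name": "send_rows", "arguments": {"targets": "1 -0.01 0 -0.08 0 0 0;1 -0.01 0 -0.14 0 0 0;1 -0.01 0 -0.18 0 0 0;1 -0.01 0 -0.21 0 0 0;1 -0.01 0 -0.24 0 0 0;1 -0.01 0 -0.265 0 0 0;1 -0.01 0 -0.265 0 0 0"}}

```text
clock: 14.95
tool_pos: [0.4482, -0.0616, 0.0773]
eef_rot: [-180.0, -0.0, 167.6]
force: [0.2, -0.1, -0.4]
width: 0.013
finger_force: 58.5
```

Request:
{"name": "send_rows", "arguments": {"targets": "1 -0.007 -0.03 0 0 0 0;1 -0.013 -0.06 0 0 0 0;1 -0.02 -0.09 0 0 0 0;1 -0.026 -0.12 0 0 0 0;1 -0.033 -0.15 0 0 0 0;1 -0.04 -0.18 0 0 0 0;1 -0.042 -0.19 0 0 0 0;1 -0.042 -0.19 0 0 0 0"}}

```text
clock: 15.75
tool_pos: [0.4442, -0.0807, 0.0776]
eef_rot: [180.0, -0.0, 167.6]
force: [0.5, 2.7, 0.4]
width: 0.0131
finger_force: 58.5
```

```bash
cat > g.py <<'E'
from h import *
import sys
st=manip.get_state(); t=np.array(st["tool_pos"]); print(t,np.round(st["force"],2))
X=np.array([.9755,-.2198]);Y=np.array([.2198,.9755]);O=np.array([.489,-.0655])
c=cam("wrist"); h=cv2.cvtColor(c["img"],cv2.COLOR_RGB2HSV); save(sys.argv[1],c["img"])
def show(n,lo,hi,z,mn):
    m=cv2.inRange(h,lo,hi); m[:100]=0; m[260:]=0; k,l,s,ce=cv2.connectedComponentsWithStats(m)
    for i in range(1,k):
        if s[i][4]>=mn:
            q=onz(c,ce[i],z)[:2]-O; x,y=q@X*1e3,q@Y*1e3
            if -80<x<10 and -60<y<30: print(n,s[i].tolist(),ce[i].round(1),"feeder mm",x.round(1),y.round(1))
show("red",(0,150,80),(7,255,255),.012,8)
show("red hi",(0,150,80),(7,255,255),.0245,8)
show("brass",(15,100,60),(28,255,255),.0245,30)
x0=c["img"][150:260,215:415]; save(sys.argv[1]+"c",cv2.resize(x0,None,fx=4,fy=4,interpolation=2))
E
python3 g.py g1
```

```text
[ 0.4441618  -0.08074689  0.07763495] [0.52 2.67 0.45]
brass [298, 198, 137, 44, 2159] [356.2 219.1] feeder mm -44.1 0.1
```

Request:
{"name": "send_rows", "arguments": {"targets": "1 -0.004 -0.02 0 0 0 0;1 -0.01 -0.043 0 0 0 0;1 -0.01 -0.043 0 0 0 0;1 -0.01 -0.043 0 0 0 0"}}

```text
clock: 16.2
tool_pos: [0.4432, -0.085, 0.0776]
eef_rot: [180.0, -0.0, 167.6]
force: [-0.9, 2.7, 1.1]
width: 0.0133
finger_force: 58.6
```

```bash
cat > g.py <<'E'
from h import *
import pickle,sys
st=manip.get_state(); t=np.array(st["tool_pos"]); print(t,np.round(st["force"],2))
X=np.array([.9755,-.2198]);Y=np.array([.2198,.9755]);O=np.array([.489,-.0655])
D={n:cam(n) for n in("scene","side","wrist")}; pickle.dump(D,open("c4.pkl","wb"))
B=pickle.load(open("c3.pkl","rb"))
def prof(c,n):
    # sample rear eye wall (feeder x -51, z .0245) along y: brass extents
    h=cv2.cvtColor(c["img"],cv2.COLOR_RGB2HSV).astype(int); ys=np.arange(-60,20,.5)
    o=[]
    for x in (-53,-51.5):
        P=[[*(O+X*x/1e3+Y*y/1e3),.0245] for y in ys]; u=proj(c,P).round().astype(int)
        v=h[u[:,1],u[:,0]]; b=(v[:,0]>12)&(v[:,0]<30)&(v[:,1]>95)&(v[:,2]>40)
        o.append((ys[b].min(),ys[b].max(),int(b.sum())) if b.any() else None)
    print(n,o)
for n in("wrist","scene","side"): prof(B[n],n+" shut"); prof(D[n],n+" now")
w=D["wrist"]["img"]; s=D["scene"]["img"]; e=D["side"]["img"]
u=lambda c:proj(c,[[.4415,-.078,.02]])[0].astype(int)
o=[]
for n,r in(("scene",20),("side",20),("wrist",55)):
    x,y=u(D[n]); y=min(y,399-r); o.append(cv2.resize(D[n]["img"][y-r:y+r,x-r:x+r],(266,266),interpolation=2)); print(n,x-r,y-r,133/r,"red tick pred",proj(D[n],[[*(O+X*-.0175+Y*-.025),.012]])[0])
save("v6",np.hstack(o))
E
python3 g.py
```

```text
[ 0.44317153 -0.08499853  0.07760467] [-0.86  2.67  1.11]
wrist shut [(np.float64(-15.5), np.float64(6.0), 42), (np.float64(-15.5), np.float64(6.0), 44)]
wrist now [(np.float64(-34.0), np.float64(-13.0), 43), (np.float64(-34.0), np.float64(-13.0), 43)]
scene shut [(np.float64(-12.5), np.float64(9.5), 45), (np.float64(-14.5), np.float64(8.0), 46)]
scene now [(np.float64(-32.5), np.float64(-9.0), 40), (np.float64(-34.0), np.float64(-8.5), 49)]
side shut [None, (np.float64(-29.5), np.float64(4.5), 69)]
side now [None, (np.float64(-48.5), np.float64(-15.5), 67)]
scene 366 185 6.65 red tick pred [377.74800113 201.4113361 ]
side 269 208 6.65 red tick pred [299.93634596 230.81593443]
wrist 270 162 2.418181818181818 red tick pred [320.61689055 252.11955319]
```

Request:
{"name": "send_rows", "arguments": {"targets": "1 -0.001 -0.005 0 0 0 0;1 -0.002 -0.01 0 0 0 0;1 -0.002 -0.01 0 0 0 0;1 -0.002 -0.01 0 0 0 0"}}

```text
clock: 16.75
tool_pos: [0.443, -0.0859, 0.0776]
eef_rot: [180.0, -0.0, 167.6]
force: [-0.1, 3.7, 1.8]
width: 0.0133
finger_force: 58.7
```

```bash
python3 g.py
```

```text
[ 0.44296169 -0.08592589  0.07759791] [-0.12  3.69  1.78]
wrist shut [(np.float64(-15.5), np.float64(6.0), 42), (np.float64(-15.5), np.float64(6.0), 44)]
wrist now [(np.float64(-35.0), np.float64(-14.0), 43), (np.float64(-35.0), np.float64(-14.0), 43)]
scene shut [(np.float64(-12.5), np.float64(9.5), 45), (np.float64(-14.5), np.float64(8.0), 46)]
scene now [(np.float64(-35.5), np.float64(-12.5), 47), (np.float64(-34.0), np.float64(-11.0), 47)]
side shut [None, (np.float64(-29.5), np.float64(4.5), 69)]
side now [None, (np.float64(-53.0), np.float64(-15.5), 76)]
scene 366 185 6.65 red tick pred [377.74800113 201.4113361 ]
side 269 208 6.65 red tick pred [299.93634596 230.81593443]
wrist 271 162 2.418181818181818 red tick pred [322.17229123 252.13320459]
```

View pics/v6.png

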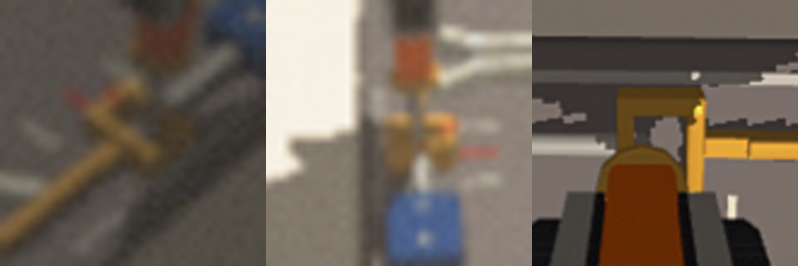

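The side crop shows the red pointer at (448,125), standing over the red tick at (480,153) once its height is allowed for. The wrist view gives 19.5–20 mm of travel, with the pick held in the eye.

```bash
python3 -c "
from rig import manip
print(manip.job_done())"
```

```text
the job is handed in; nothing more can be done
None
```

I drew the pick along the lane from the green dot round the bend to the red dot and felt no obstruction; it now holds the gate at about 20 mm (half travel), and the spools and tape showed no movement when checked just before the lane pass, but the larger look-alike pick fell over near the stand while I took the small one, most likely knocked by the gripper, and was still on the worktop when I last looked.

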